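Point out thread, beads and bowl for a bracelet order

ROBOT

A 6-joint arm with a two-finger parallel gripper is mounted at the origin on a cart in front of the work surface, level with it; the furniture and walls round the work are solid. World frame = base frame: x ahead of the robot, y to its left, z up, the work surface at z = 0. Lengths are in m, angles in rad, forces in N, time in s.
With the tool pointing down it reaches from about 0.35 to 0.875 m from the base axis. Payload 4.2 kg.
Tool frame: the origin (TCP) lies on the centre line of the jaws, within the pads' length; the fingertips stand tip_reach ahead of it and the grasp point (between the pads) lies 2 mm behind it (tip_reach is the distance from the TCP to the fingertips, in m); y points along the fingers, x is the direction in which the jaws open and shut, and the axes are right-handed (so a half turn about y gives the same grasp; the last joint's range is limited). The gripper opens to 85 mm and grips with 20 to 120 N. Pads are 22 mm wide; open, the fingers measure 114 mm over their backs; the gripper's body (76 mm by 85 mm) begins 54 mm behind the grasp point. The pads swing forward as they close: fully open they stand 13 mm farther back than shut.
Start: joints at [1.58, 0.385, 0.008, 0, -1.194, -0.259], TCP at [0.154, 0.606, 0.248] pointing down, gripper open.
Joint ranges: [-3.14, 3.14], [-1.21, 2.06], [-1.07, 1.41], [-3.16, 2.05], [-2.99, -0.16], [-3.1, 3.1]. Speed limits (rad/s): [2.79, 2.79, 3.14, 3.14, 3.14, 3.14].

INTERFACE

Orientations are given as a unit quaternion [x, y, z, w].
In Python, from workcell import * gives the robot as it stands.
- The arm moves only by the shell command python3 -m creep 'ROWS' [FORCE]. ROWS is JSON, a list of rows, each a list of 3 entries, a list of its own where there are three numbers: the shift along the tool's x, y, z each as a share of 600 mm, from -1 to 1, then the turn, a rotation vector about the tool's x, y, z each as a share of 90 degrees, from -1 to 1, then the gripper's target within -1 to 1 (fully open at 1, half-way at 0, shut at -1). A call has 1 to 12 rows; each row is the pose to reach, as a shift and turn from the pose measured when the call began, along the tool's axes at that moment; what a row does not reach only later rows make up. A row lasts 1/8 s, in which the tool goes at most 62.5 mm and 10.7 degrees, less where a joint would pass 70% of its speed; a pose out of reach is approached as far as the arm can. A call with a number of a shift or a turn outside -1 to 1 is refused whole. A call with a gripper value outside its range is refused whole. The fingers move at their own pace and stop on an object; FORCE is the grip in N (left out, the last holds). Time passes only in rows, so rows that repeat a pose let the fingers close. It gives the time, the measured TCP pose, the force and the opening at its end, in the units of the state.
- observe(): the state, without advancing time (a new reading comes with each control period).
- snapshot(name): name is "scene" or "top"; returns the picture (480x640x3 uint8, red, green, blue); there is no depth.
- get_calibration(name): a dict with "camera_matrix" (3x3 intrinsics, pixels), "dist_coeffs" ([k1, k2, p1, p2, k3] as OpenCV has them; the pictures are not rectified), "cam_to_world" (4x4, takes a point from camera to world coordinates). Camera axes: x right, y down, z forward; pixel columns grow to the right and rows downward; lengths in m; the calibration is good to about 2 mm. A picture is of the moment at which its call begins. get_calibration takes no time and is no camera call.
- sign_off(): hands the job in, once; it reports no verdict.
The state is a dict: "time": time; "joint_pos": joint angles; "dq": joint speeds; "tau": joint torques, N m; "tcp_pos": TCP position; "eef_rot": TCP orientation; "wrist_force": force on the tool from outside, world axes, zero at the start; "torque": the same for the moment, N m; "grip_width": finger opening in m.
Only numpy, scipy, OpenCV 4.12 (cv2) and the standard library are available. Lean on these libraries where they do the work, as an engineer would, in place of code of your own. Each camera call takes 0.05 s, during which the arm holds its last target. There are 200 camera calls.

TASK

Show the apprentice what to fetch for the next bracelet by pointing, in this order: at the spool of red thread, at the brass-lidded jar of blue beads that stands on the bench top (not its twin on the raised shelf at the back right), then at the brown wooden bowl to collect them in. Point each time with the fingertips over the middle of the thing, two or three centimetres above it, and stay there for two seconds; rise well clear in between, and point at nothing else. Touch and move nothing, and finish with the fingertips still pointing at the wooden bowl.

Things in the scene. Friction and masses are not known exactly. Their poses are not given: they have to be found in the camera images.
- red_spool_top (a point): Centre of the upper face of the spool of red thread: a round spool standing upright on its flange, 40 mm across, 40 mm tall, pale flanges. The first thing to point at. z points up. It stands loose on the bench top (z = 0); its place changes from start to start.
- blue_jar_top (a point): Centre of the lid of the jar of blue beads: squat round clear glass jar, 52 mm across, 46 mm tall, with a brass-yellow lid (the other two jars on the bench top have pale grey lids). A like jar stands out of the way on the raised shelf at the back right and is not meant. The second thing to point at. z points up. It stands loose on the bench top (z = 0); its place changes from start to start.
- wood_bowl_top (a point): Centre of the open mouth, at rim height, of the shallow dark brown wooden bowl: round, 92 mm across, 22 mm tall, empty. The third thing to point at. z points up. It stands loose on the bench top (z = 0); its place changes from start to start.
- green_spool_top (a point): Centre of the upper face of the spool of green thread, 44 mm across, 46 mm tall. Not wanted. z points up. It stands loose on the bench top (z = 0); its place changes from start to start.
- yellow_spool_top (a point): Centre of the upper face of the spool of yellow thread, 36 mm across, 36 mm tall. Not wanted. z points up. It stands loose on the bench top (z = 0); its place changes from start to start.
- orange_jar_top (a point): Centre of the lid of the jar of orange beads, grey lid, 44 mm across, 52 mm tall. Not wanted. z points up. It stands loose on the bench top (z = 0); its place changes from start to start.
- green_jar_top (a point): Centre of the lid of the jar of green beads, grey lid, 40 mm across, 64 mm tall. The tallest loose thing here. Not wanted. z points up. It stands loose on the bench top (z = 0); its place changes from start to start.
- copper_dish_top (a point): Centre of the mouth, at rim height, of the shallow copper dish, round, 78 mm across, 18 mm tall, empty. Not wanted. z points up. It stands on the bench top (z = 0); its place changes from start to start.
- tweezers: Steel tweezers lying on the bench, 126 mm long, 14 mm wide, 9 mm high; origin under the middle. Leave alone.
- screwdriver: Screwdriver with an orange handle lying on the bench, 157 mm long, 20 mm wide, 18 mm high; origin under the middle. Leave alone.
- wax_lump: Lump of yellow beeswax, 28 x 34 x 16 mm; origin under its centre. Leave alone.
Mind the look-alikes: they are no part of the job. Leave any purple or turquoise look-alike of the part that bears blue_jar_top alone.

How it is judged:
By the outcome, as a careful person would: the job done as asked, in the order asked, and still so for the second after the job is handed in, with the robot touching nothing.
It also fails if it takes over 56 s, if anything falls off the work surface, if the arm or the gripper's body presses on something with over 40 N, if the wrist force passes 120 N, or if a joint passes its speed limit or range.

## Working session

There is one attempt and no reset: what is moved stays moved. The work goes in short steps, Python scripts to look and compute and a shell command to move; the robot and the scene stay as the last step left them, time stands still between calls to the robot, and variables do not carry over. Pictures are saved under pics/ and viewed, about 8 in all and at most 12, crops included, and the job is handed in when it is done.

```bash
mkdir -p pics; python3 - <<'E'
from workcell import *
import cv2, numpy as np
s=observe(); print({k:np.round(v,3).tolist() for k,v in s.items()})
try: print(tip_reach)
except Exception as e: print(e); import workcell; print(dir(workcell))
for n in("top","scene"):
    im=snapshot(n); cv2.imwrite(f"pics/{n}0.png",im[:,:,::-1]); c=get_calibration(n); print(n,{k:np.round(v,3).tolist() for k,v in c.items()})
E
```

```text
{'time': 0.0, 'joint_pos': [1.58, 0.386, 0.007, -0.001, -1.194, -0.259], 'dq': [-0.001, -0.0, 0.001, 0.001, 0.001, 0.001], 'tau': [0.0, -39.228, 18.84, 4.186, -0.005, 0.0], 'tcp_pos': [0.154, 0.605, 0.247], 'eef_rot': [0.434, -0.558, 0.559, -0.433], 'wrist_force': [-0.44, 1.011, -0.306], 'torque': [0.028, 0.031, -0.014], 'grip_width': 0.085}
0.017
top {'camera_matrix': [[537.593, 0.0, 327.137], [0.0, 537.593, 241.988], [0.0, 0.0, 1.0]], 'dist_coeffs': [-0.026, 0.0, 0.0, 0.0, 0.0], 'cam_to_world': [[0.02, -0.996, 0.082, 0.454], [-1.0, -0.02, -0.0, 0.009], [0.002, -0.081, -0.997, 1.258], [0.0, 0.0, 0.0, 1.0]]}
scene {'camera_matrix': [[452.786, 0.0, 322.989], [0.0, 452.786, 237.358], [0.0, 0.0, 1.0]], 'dist_coeffs': [0.023, 0.0, 0.0, 0.0, 0.0], 'cam_to_world': [[0.805, -0.249, 0.539, 0.017], [-0.593, -0.376, 0.712, -0.697], [0.025, -0.892, -0.45, 0.512], [0.0, 0.0, 0.0, 1.0]]}
```

View pics/top0.png

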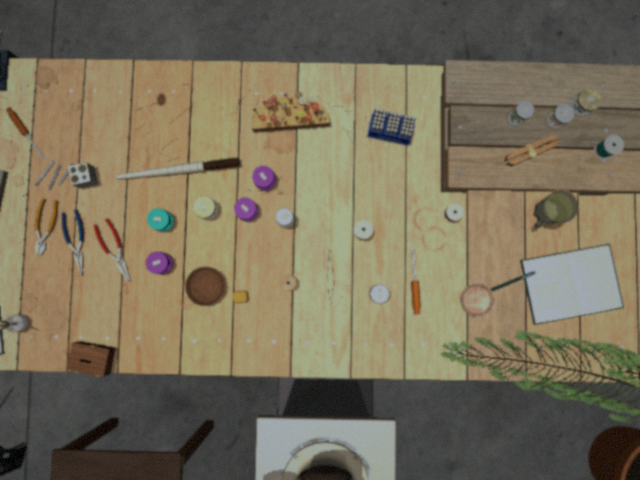

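View pics/scene0.png

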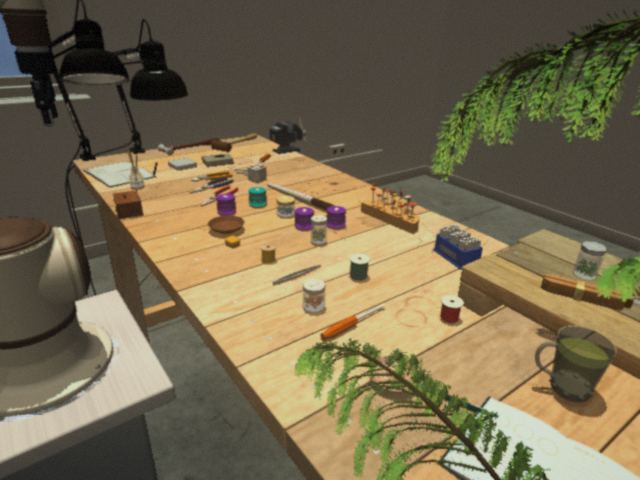

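The top view shows the red spool at about (455,212), the brass-lidded jar at (206,208), the brown bowl at (205,286) and the twin jar on the shelf at (588,99). The scene view shows the red spool at (451,308), the jar at (286,205) and the bowl at (226,226). Next I measure them and enlarge the candidates.

```bash
cat > h.py <<'E'
import cv2, numpy as np
from workcell import get_calibration
def ray(n,uv):
    c=get_calibration(n);K=np.array(c["camera_matrix"]);D=np.array(c["dist_coeffs"]);T=np.array(c["cam_to_world"])
    p=cv2.undistortPoints(np.array([[uv]],float),K,D)[0,0]
    return T[:3,3],T[:3,:3]@np.array([p[0],p[1],1])
def cast(n,uv,z):
    o,d=ray(n,uv); return o+d*(z-o[2])/d[2]
def proj(n,P):
    c=get_calibration(n);T=np.linalg.inv(np.array(c["cam_to_world"]))
    return cv2.projectPoints(np.array([P],float),cv2.Rodrigues(T[:3,:3])[0],T[:3,3],np.array(c["camera_matrix"]),np.array(c["dist_coeffs"]))[0].ravel()
E
python3 - <<'E'
from h import *
t=cv2.imread("pics/top0.png"); s=cv2.imread("pics/scene0.png")
hsv=cv2.cvtColor(t,cv2.COLOR_BGR2HSV)
for n,(u,v),z in[("red",(455,212),.04),("jar",(206,208),.046),("bowl",(205,286),.022),("twin",(588,99),.046),("green",(364,230),.046)]:
    bg=cv2.medianBlur(t,3).astype(int); r=30
    print(n,cast("top",(u,v),z).round(3),proj("scene",cast("top",(u,v),z)).round(0),hsv[v,u],hsv[v,u-4],hsv[v,u+22])
def crop(im,u,v,r): return cv2.resize(im[v-r:v+r,u-r:u+r],(260,260),interpolation=cv2.INTER_CUBIC)
row=lambda im,L:np.hstack([crop(im,*p) for p in L])
cv2.imwrite("pics/crops.png",np.vstack([row(t,[(455,212,22),(206,208,22),(205,286,30)]),row(s,[(451,308,22),(286,205,22),(226,226,28)])]))
E
```

```text
red [ 0.628 -0.283  0.04 ] [450. 299.] [26 22 93] [ 57  16 171] [ 17  85 156]
jar [0.625 0.286 0.046] [285. 199.] [ 41  36 170] [ 42  33 168] [ 28  77 165]
bowl [0.448 0.287 0.022] [225. 222.] [ 12 136 101] [ 11 121 105] [ 19 104 125]
twin [ 0.9   -0.594  0.046] [710. 333.] [ 33  19 131] [ 24  64 128] [ 18  62 119]
green [ 0.582 -0.074  0.046] [358. 257.] [ 45  17 121] [ 46  23 170] [ 26  76 162]
```

View pics/crops.png

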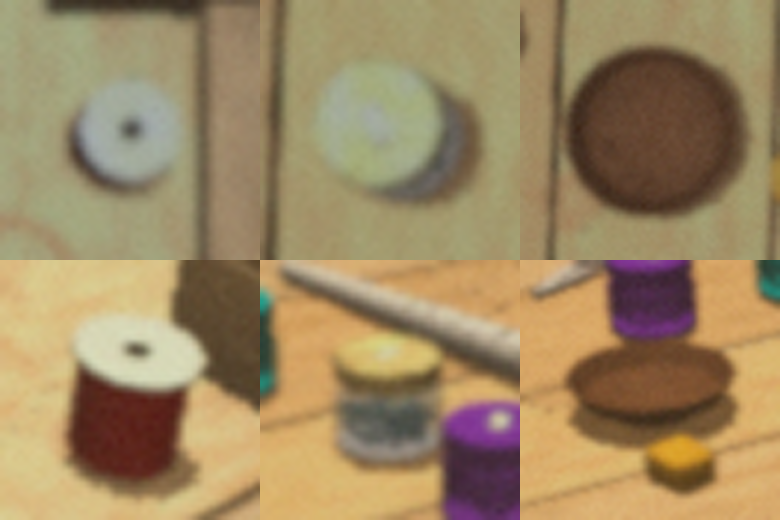

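The crops confirm the dark-red spool, the brass lid over blue-grey beads and the empty brown bowl. The measured sizes agree: spool about 38 mm, lid about 49 mm, bowl about 93 mm. Refined pixels in the top view are spool (455,212), lid (204,206.7) and bowl (206.6,286.2).

```bash
cat > g.py <<'E'
import sys
from h import *
from workcell import *
from scipy.spatial.transform import Rotation as R
T={"red":((455,212),(452.2,301.2),.04),"jar":((204,206.7),(285.7,198.6),.046),"bowl":((206.6,286.2),None,.022)}
s=observe();p=np.array(s["tcp_pos"]);r=R.from_quat(s["eef_rot"])
print("t",s["time"],"tcp",p.round(4),"yaxis",r.apply([0,1,0]).round(3),"tip",tip_reach,"w",s["grip_width"],"F",np.round(s["wrist_force"],1),"q",np.round(s["joint_pos"],2))
for n,(a,b,z) in T.items():
    P=cast("top",a,z)
    if b:
        (o1,d1),(o2,d2)=ray("top",a),ray("scene",b)
        k=np.linalg.lstsq(np.c_[d1,-d2],o2-o1,rcond=None)[0]
        print(n,"tri",((o1+k[0]*d1+o2+k[1]*d2)/2).round(4))
    out=[]
    for h in (.025+tip_reach,.25-z):
        out.append((r.inv().apply(P+[0,0,h]-p)/.6).round(3).tolist())
    print(n,P.round(4),"point",out[0],"z.25",out[1])
E
python3 g.py; python3 - <<'E'
from workcell import *
from scipy.spatial.transform import Rotation as R
import numpy as np
s=observe();r=R.from_quat(s["eef_rot"]);p=np.array(s["tcp_pos"])
print("mid",(r.inv().apply(np.array([.5,.15,.25])-p)/.6).round(3))
E
```

```text
t 0.1 tcp [0.1544 0.6051 0.2473] yaxis [-0.    -0.002 -1.   ] tip 0.017 w 0.08562747194804689 F [-0.5  0.3  0.6] q [ 1.58  0.39  0.01 -0.   -1.19 -0.26]
red tri [ 0.6299 -0.2849  0.0356]
red [ 0.6281 -0.2826  0.04  ] point [1.238, 0.278, 1.131] z.25 [1.238, -0.002, 1.131]
jar tri [0.6296 0.29   0.0447]
jar [0.6281 0.2905 0.046 ] point [0.312, 0.266, 0.895] z.25 [0.313, -0.004, 0.895]
bowl [0.4477 0.2831 0.022 ] point [0.398, 0.306, 0.606] z.25 [0.399, -0.004, 0.607]
mid [ 0.593 -0.003  0.746]
```

```bash
python3 -m creep '[[[0.593,0,0.746],[0,0,0],-1],[[0.593,0,0.746],[0,0,0],-1],[[0.593,0,0.746],[0,0,0],-1],[[0.593,0,0.746],[0,0,0],-1],[[0.593,0,0.746],[0,0,0],-1],[[0.593,0,0.746],[0,0,0],-1],[[0.593,0,0.746],[0,0,0],-1],[[0.593,0,0.746],[0,0,0],-1],[[0.593,0,0.746],[0,0,0],-1],[[0.593,0,0.746],[0,0,0],-1],[[0.593,0,0.746],[0,0,0],-1],[[0.593,0,0.746],[0,0,0],-1]]'; python3 g.py
```

```text
time: 1.6
tcp_pos: [0.4994, 0.1505, 0.248]
eef_rot: [0.435, -0.558, 0.558, -0.434]
wrist_force: [0.6, -0.1, 0.2]
grip_width: 0.0001
t 1.6 tcp [0.4994 0.1505 0.248 ] yaxis [-0.001 -0.002 -1.   ] tip 0.017 w 0.00014233390694383215 F [ 0.6 -0.1  0.2] q [ 0.6   0.21 -0.24  0.   -1.12  0.72]
red tri [ 0.6299 -0.2849  0.0356]
red [ 0.6281 -0.2826  0.04  ] point [0.646, 0.278, 0.385] z.25 [0.647, -0.002, 0.385]
jar tri [0.6296 0.29   0.0447]
jar [0.6281 0.2905 0.046 ] point [-0.279, 0.266, 0.15] z.25 [-0.279, -0.004, 0.15]
bowl [0.4477 0.2831 0.022 ] point [-0.194, 0.306, -0.138] z.25 [-0.193, -0.004, -0.138]
```

```bash
python3 -m creep '[[[0.647,0,0.385],[0,0,0],-1],[[0.647,0,0.385],[0,0,0],-1],[[0.647,0,0.385],[0,0,0],-1],[[0.647,0,0.385],[0,0,0],-1],[[0.647,0,0.385],[0,0,0],-1],[[0.647,0,0.385],[0,0,0],-1],[[0.647,0,0.385],[0,0,0],-1],[[0.647,0,0.385],[0,0,0],-1],[[0.647,0,0.385],[0,0,0],-1],[[0.647,0,0.385],[0,0,0],-1]]'; python3 g.py | grep -v jar
```

```text
time: 2.85
tcp_pos: [0.628, -0.2803, 0.249]
eef_rot: [0.435, -0.557, 0.558, -0.434]
wrist_force: [0.1, 0.3, -0.4]
grip_width: -0.0001
t 2.85 tcp [ 0.628  -0.2803  0.249 ] yaxis [-0.001 -0.002 -1.   ] tip 0.017 w -8.257122777960555e-05 F [ 0.1  0.3 -0.4] q [-0.18  0.49  0.18  0.   -1.26  1.51]
red tri [ 0.6299 -0.2849  0.0356]
red [ 0.6281 -0.2826  0.04  ] point [0.003, 0.278, 0.001] z.25 [0.004, -0.002, 0.001]
bowl [0.4477 0.2831 0.022 ] point [-0.838, 0.307, -0.52] z.25 [-0.838, -0.003, -0.52]
```

```bash
python3 -m creep '[[[0.004,0.1,0.002],[0,0,0],-1],[[0.004,0.19,0.002],[0,0,0],-1],[[0.004,0.25,0.002],[0,0,0],-1],[[0.004,0.278,0.002],[0,0,0],-1],[[0.004,0.278,0.002],[0,0,0],-1],[[0.004,0.278,0.002],[0,0,0],-1]]'; python3 g.py | grep -v jar; python3 - <<'E'
from h import *
from workcell import snapshot
im=snapshot("scene")[:,:,::-1]; cv2.imwrite("pics/s1.png",cv2.resize(im[200:360,350:550],(800,640))[:600])
E
```

```text
time: 3.6
tcp_pos: [0.6298, -0.2832, 0.0846]
eef_rot: [0.435, -0.556, 0.559, -0.435]
wrist_force: [0.2, 0.1, 0.9]
grip_width: -0.0001
t 3.6 tcp [ 0.6298 -0.2832  0.0846] yaxis [ 0.003 -0.003 -1.   ] tip 0.017 w -8.675893873929409e-05 F [0.2 0.1 0.9] q [-0.19  0.63 -0.01  0.   -0.93  1.51]
red tri [ 0.6299 -0.2849  0.0356]
red [ 0.6281 -0.2826  0.04  ] point [-0.0, 0.004, -0.003] z.25 [0.0, -0.276, -0.002]
bowl [0.4477 0.2831 0.022 ] point [-0.842, 0.031, -0.523] z.25 [-0.841, -0.279, -0.522]
```

View pics/s1.png

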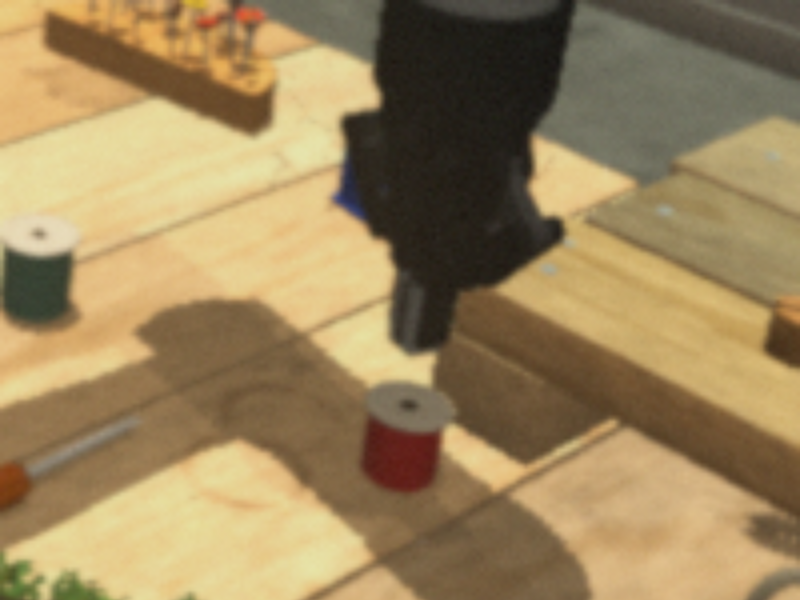

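The crop shows the fingertips at scene pixel (454,288) directly over the spool hole at (452,301). That gap is about 27 mm, as intended. I hold here.

```bash
for i in 1; do :; done; python3 -m creep '[[[0,0.004,-0.001],[0,0,0],-1],[[0,0.004,-0.001],[0,0,0],-1],[[0,0.004,-0.001],[0,0,0],-1],[[0,0.004,-0.001],[0,0,0],-1],[[0,0.004,-0.001],[0,0,0],-1],[[0,0.004,-0.001],[0,0,0],-1],[[0,0.004,-0.001],[0,0,0],-1],[[0,0.004,-0.001],[0,0,0],-1],[[0,0.004,-0.001],[0,0,0],-1],[[0,0.004,-0.001],[0,0,0],-1],[[0,0.004,-0.001],[0,0,0],-1],[[0,0.004,-0.001],[0,0,0],-1]]'
python3 -m creep '[[[0,0,0],[0,0,0],-1],[[0,0,0],[0,0,0],-1],[[0,0,0],[0,0,0],-1],[[0,0,0],[0,0,0],-1],[[0,0,0],[0,0,0],-1],[[0,0,0],[0,0,0],-1],[[0,0,0],[0,0,0],-1],[[0,0,0],[0,0,0],-1],[[0,0,0],[0,0,0],-1],[[0,0,0],[0,0,0],-1]]'
python3 -m creep '[[[0,-0.1,0],[0,0,0],-1],[[0,-0.2,0],[0,0,0],-1],[[0,-0.28,0],[0,0,0],-1],[[0,-0.28,0],[0,0,0],-1],[[0,-0.28,0],[0,0,0],-1]]'; python3 g.py
```

```text
time: 5.15
tcp_pos: [0.6292, -0.2831, 0.0823]
eef_rot: [0.435, -0.556, 0.559, -0.435]
wrist_force: [0.2, -0.0, -1.1]
grip_width: -0.0002
time: 6.4
tcp_pos: [0.6292, -0.2832, 0.0823]
eef_rot: [0.435, -0.556, 0.559, -0.435]
wrist_force: [0.4, -0.1, 0.9]
grip_width: 0.0001
time: 7.02
tcp_pos: [0.6282, -0.2824, 0.2498]
eef_rot: [0.435, -0.556, 0.559, -0.435]
wrist_force: [-0.8, 0.2, -0.4]
grip_width: -0.0002
t 7.025 tcp [ 0.6282 -0.2824  0.2498] yaxis [ 0.003 -0.002 -1.   ] tip 0.017 w -0.0001546816757569191 F [-0.8  0.2 -0.4] q [-0.19  0.49  0.18  0.   -1.26  1.51]
red tri [ 0.6299 -0.2849  0.0356]
red [ 0.6281 -0.2826  0.04  ] point [0.0, 0.28, -0.001] z.25 [0.0, -0.0, -0.0]
jar tri [0.6296 0.29   0.0447]
jar [0.6281 0.2905 0.046 ] point [-0.927, 0.268, -0.233] z.25 [-0.926, -0.002, -0.232]
bowl [0.4477 0.2831 0.022 ] point [-0.842, 0.307, -0.522] z.25 [-0.841, -0.003, -0.521]
```

```bash
python3 -m creep '[[[-0.926,0,-0.232],[0,0,0],-1],[[-0.926,0,-0.232],[0,0,0],-1],[[-0.926,0,-0.232],[0,0,0],-1],[[-0.926,0,-0.232],[0,0,0],-1],[[-0.926,0,-0.232],[0,0,0],-1],[[-0.926,0,-0.232],[0,0,0],-1],[[-0.926,0,-0.232],[0,0,0],-1],[[-0.926,0,-0.232],[0,0,0],-1],[[-0.926,0,-0.232],[0,0,0],-1],[[-0.926,0,-0.232],[0,0,0],-1],[[-0.926,0,-0.232],[0,0,0],-1],[[-0.926,0,-0.232],[0,0,0],-1]]'; python3 g.py
```

```text
time: 8.52
tcp_pos: [0.6282, 0.2887, 0.2481]
eef_rot: [0.435, -0.557, 0.559, -0.434]
wrist_force: [0.2, -0.8, 0.0]
grip_width: -0.0
t 8.525 tcp [0.6282 0.2887 0.2481] yaxis [ 0.001 -0.003 -1.   ] tip 0.017 w -4.991356376252086e-05 F [ 0.2 -0.8  0. ] q [ 0.67  0.5   0.19  0.   -1.26  0.66]
red tri [ 0.6299 -0.2849  0.0356]
red [ 0.6281 -0.2826  0.04  ] point [0.923, 0.28, 0.232] z.25 [0.923, -0.0, 0.233]
jar tri [0.6296 0.29   0.0447]
jar [0.6281 0.2905 0.046 ] point [-0.004, 0.267, -0.002] z.25 [-0.003, -0.003, -0.001]
bowl [0.4477 0.2831 0.022 ] point [0.082, 0.306, -0.29] z.25 [0.083, -0.004, -0.289]
```

```bash
python3 -m creep '[[[-0.003,0.1,-0.001],[0,0,0],-1],[[-0.003,0.19,-0.001],[0,0,0],-1],[[-0.003,0.245,-0.001],[0,0,0],-1],[[-0.003,0.267,-0.001],[0,0,0],-1],[[-0.003,0.27,-0.001],[0,0,0],-1],[[-0.003,0.27,-0.001],[0,0,0],-1]]'; python3 g.py | grep -v red; python3 - <<'E'
from h import *
from workcell import snapshot
im=snapshot("scene")[:,:,::-1]; cv2.imwrite("pics/s2.png",cv2.resize(im[130:250,210:370],(800,600)))
E
```

```text
time: 9.28
tcp_pos: [0.6294, 0.2903, 0.088]
eef_rot: [0.434, -0.557, 0.559, -0.435]
wrist_force: [0.3, -0.0, -0.9]
grip_width: -0.0002
t 9.275 tcp [0.6294 0.2903 0.088 ] yaxis [ 0.004 -0.001 -1.   ] tip 0.017 w -0.000153894480898426 F [ 0.3 -0.  -0.9] q [ 0.67  0.63 -0.    0.   -0.94  0.65]
jar tri [0.6296 0.29   0.0447]
jar [0.6281 0.2905 0.046 ] point [0.0, 0.0, -0.002] z.25 [0.0, -0.27, -0.001]
bowl [0.4477 0.2831 0.022 ] point [0.086, 0.039, -0.291] z.25 [0.086, -0.271, -0.289]
```

View pics/s2.png

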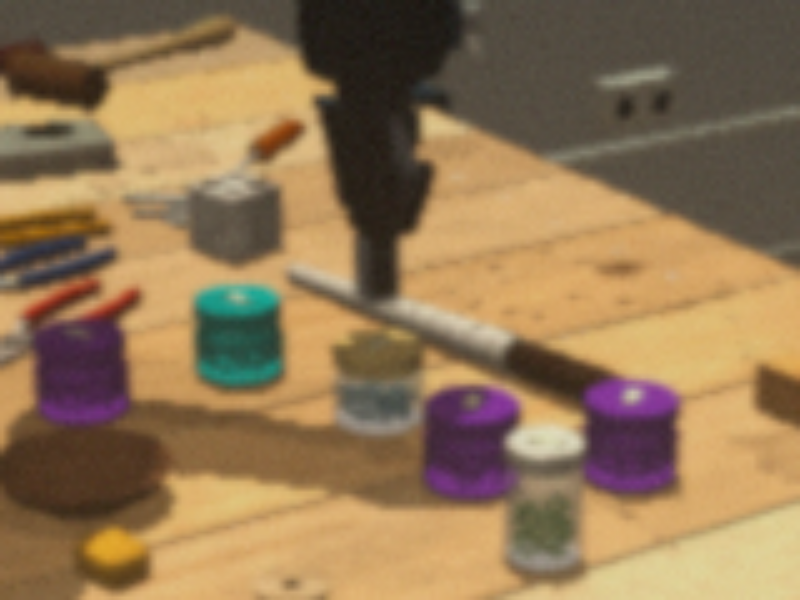

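The fingertips at crop pixel (376,298) stand centrally over the brass lid at (378,345), with a gap that fits 25 mm. I hold, rise and move to the bowl.

```bash
python3 -m creep '[[[0,0,0],[0,0,0],-1],[[0,0,0],[0,0,0],-1],[[0,0,0],[0,0,0],-1],[[0,0,0],[0,0,0],-1],[[0,0,0],[0,0,0],-1],[[0,0,0],[0,0,0],-1],[[0,0,0],[0,0,0],-1],[[0,0,0],[0,0,0],-1],[[0,0,0],[0,0,0],-1],[[0,0,0],[0,0,0],-1],[[0,0,0],[0,0,0],-1],[[0,0,0],[0,0,0],-1]]'
python3 -m creep '[[[0,0,0],[0,0,0],-1],[[0,0,0],[0,0,0],-1],[[0,0,0],[0,0,0],-1],[[0,0,0],[0,0,0],-1],[[0,0,0],[0,0,0],-1],[[0,0,0],[0,0,0],-1],[[0,0,0],[0,0,0],-1],[[0,0,0],[0,0,0],-1],[[0,0,0],[0,0,0],-1],[[0,0,0],[0,0,0],-1]]'
python3 -m creep '[[[0,-0.1,0],[0,0,0],-1],[[0,-0.2,0],[0,0,0],-1],[[0,-0.271,0],[0,0,0],-1],[[0,-0.271,0],[0,0,0],-1],[[0.086,-0.271,-0.289],[0,0,0],-1],[[0.086,-0.271,-0.289],[0,0,0],-1],[[0.086,-0.271,-0.289],[0,0,0],-1],[[0.086,-0.271,-0.289],[0,0,0],-1],[[0.086,-0.271,-0.289],[0,0,0],-1],[[0.086,-0.271,-0.289],[0,0,0],-1]]'; python3 g.py
```

```text
time: 10.82
tcp_pos: [0.6293, 0.2905, 0.0882]
eef_rot: [0.434, -0.557, 0.559, -0.436]
wrist_force: [0.2, -0.7, 0.8]
grip_width: 0.0002
time: 12.08
tcp_pos: [0.6294, 0.2905, 0.0882]
eef_rot: [0.433, -0.557, 0.559, -0.436]
wrist_force: [0.1, -0.7, 0.0]
grip_width: 0.0
time: 13.32
tcp_pos: [0.4488, 0.2833, 0.2495]
eef_rot: [0.433, -0.557, 0.559, -0.435]
wrist_force: [-0.4, -0.1, -0.1]
grip_width: -0.0
t 13.325 tcp [0.4488 0.2833 0.2495] yaxis [ 0.004 -0.001 -1.   ] tip 0.017 w -2.312573018780826e-05 F [-0.4 -0.1 -0.1] q [ 0.87  0.22 -0.22  0.   -1.12  0.45]
red tri [ 0.6299 -0.2849  0.0356]
red [ 0.6281 -0.2826  0.04  ] point [0.841, 0.282, 0.52] z.25 [0.841, 0.002, 0.521]
jar tri [0.6296 0.29   0.0447]
jar [0.6281 0.2905 0.046 ] point [-0.085, 0.27, 0.285] z.25 [-0.085, 0.0, 0.287]
bowl [0.4477 0.2831 0.022 ] point [0.001, 0.309, -0.003] z.25 [0.001, -0.001, -0.002]
```

```bash
python3 -m creep '[[[0,0.1,-0.002],[0,0,0],-1],[[0,0.2,-0.002],[0,0,0],-1],[[0,0.28,-0.002],[0,0,0],-1],[[0,0.31,-0.002],[0,0,0],-1],[[0,0.31,-0.002],[0,0,0],-1],[[0,0.31,-0.002],[0,0,0],-1]]'; python3 g.py | grep -v red; python3 - <<'E'
from h import *
from workcell import snapshot
im=snapshot("scene")[:,:,::-1]; cv2.imwrite("pics/s3.png",cv2.resize(im[140:260,150:310],(800,600)))
E
```

```text
time: 14.08
tcp_pos: [0.4495, 0.2839, 0.064]
eef_rot: [0.433, -0.557, 0.559, -0.436]
wrist_force: [0.0, -0.7, 0.3]
grip_width: 0.0001
t 14.075 tcp [0.4495 0.2839 0.064 ] yaxis [ 0.006 -0.    -1.   ] tip 0.017 w 0.00014628939898869996 F [ 0.  -0.7  0.3] q [ 0.87  0.44 -0.45  0.01 -0.68  0.45]
jar tri [0.6296 0.29   0.0447]
jar [0.6281 0.2905 0.046 ] point [-0.084, -0.038, 0.286] z.25 [-0.084, -0.308, 0.287]
bowl [0.4477 0.2831 0.022 ] point [0.002, 0.0, -0.003] z.25 [0.002, -0.31, -0.001]
```

View pics/s3.png

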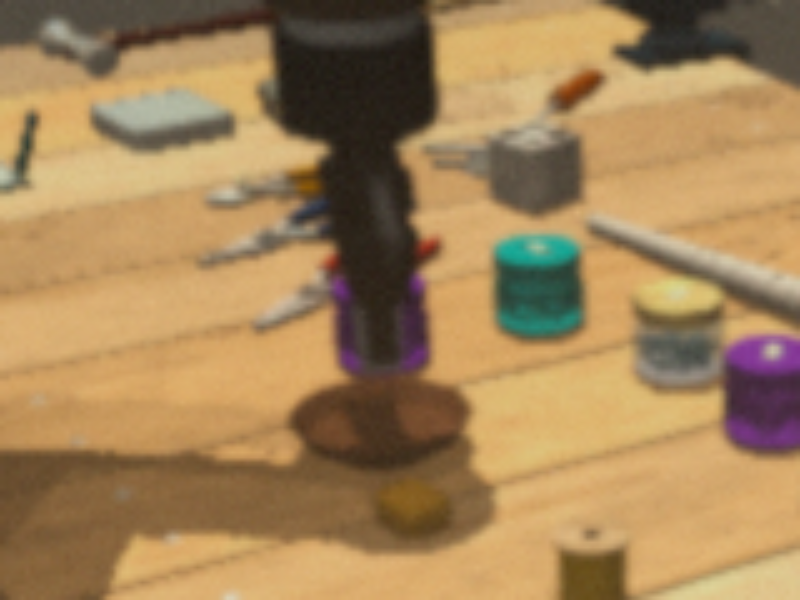

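The fingertips at crop pixel (380,370) stand over the middle of the bowl mouth at (381,410). I hold for more than 2 s and hand in.

```bash
python3 -m creep '[[[0,0,0],[0,0,0],-1],[[0,0,0],[0,0,0],-1],[[0,0,0],[0,0,0],-1],[[0,0,0],[0,0,0],-1],[[0,0,0],[0,0,0],-1],[[0,0,0],[0,0,0],-1],[[0,0,0],[0,0,0],-1],[[0,0,0],[0,0,0],-1],[[0,0,0],[0,0,0],-1],[[0,0,0],[0,0,0],-1],[[0,0,0],[0,0,0],-1],[[0,0,0],[0,0,0],-1]]'
python3 -m creep '[[[0,0,0],[0,0,0],-1],[[0,0,0],[0,0,0],-1],[[0,0,0],[0,0,0],-1],[[0,0,0],[0,0,0],-1],[[0,0,0],[0,0,0],-1],[[0,0,0],[0,0,0],-1],[[0,0,0],[0,0,0],-1],[[0,0,0],[0,0,0],-1],[[0,0,0],[0,0,0],-1],[[0,0,0],[0,0,0],-1]]'
python3 g.py | grep -v red; python3 -c "
from workcell import *
print(sign_off())"
```

```text
time: 15.62
tcp_pos: [0.4494, 0.284, 0.0644]
eef_rot: [0.432, -0.557, 0.559, -0.436]
wrist_force: [-0.2, 0.2, 0.3]
grip_width: 0.0004
time: 16.88
tcp_pos: [0.4495, 0.284, 0.0644]
eef_rot: [0.432, -0.557, 0.559, -0.436]
wrist_force: [-1.5, -0.1, 0.2]
grip_width: 0.0002
t 16.875 tcp [0.4495 0.284  0.0644] yaxis [ 0.006  0.    -1.   ] tip 0.017 w 0.00020547179948527755 F [-1.5 -0.1  0.2] q [ 0.87  0.44 -0.45  0.01 -0.68  0.45]
jar tri [0.6296 0.29   0.0447]
jar [0.6281 0.2905 0.046 ] point [-0.084, -0.038, 0.286] z.25 [-0.084, -0.308, 0.288]
bowl [0.4477 0.2831 0.022 ] point [0.002, 0.001, -0.002] z.25 [0.002, -0.309, -0.001]
the job is handed in; nothing more can be done
None
```

With the gripper shut, I pointed at the red spool, then the brass-lidded blue jar on the bench top, then the brown wooden bowl. I held each for about 2.7 s with the fingertips about 25 mm above it. Between targets I rose to about 0.25 m at the TCP. The job was handed in at 16.9 s with the fingertips still over the bowl.

- **Aim:** by the arm's readings, the fingertips were within about 2 mm of each measured centre. Close pictures showed them centred over all three targets.
- **Contact:** the wrist force readings were no more than about 1.5 N, so nothing seems to have been touched. I took no final picture of the whole bench to confirm that nothing had moved.
- **Disagreement:** the two-camera fix put the spool top about 4 mm lower than its known 40 mm height and about 3 mm off sideways. The jar agreed to within 2 mm. I used the known heights.
- **Bowl:** its position came from the top camera alone; the close picture from the scene camera then showed the fingertips centred over it.

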